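Sterilise the teaspoons

TASK

Put all the teaspoons lying by the sink into the open UV steriliser, then swing its lid over and press it down until the catch snaps and it is fully shut. Only then start it: press the green touch key with the fingertips, firmly but without hammering it, and hold it for half a second; never touch the red key, and leave the fork, salt shaker, spice jar and mug where they are.

Things in the scene. Friction and masses are not known exactly. Their poses are not given: they have to be found in the camera images.
- steriliser: white countertop UV steriliser, fixed, may be turned a little. Origin: centre of the underside of its chamber, on the worktop; x from the robot to the back, y left, z up. The chamber is an open-topped box 135 (x) x 166 (y) x 60 mm high; inside 123 x 154 mm, 54 mm deep. In front of it (x -67 to -120 mm) lies a black key panel, 32 mm high, over the whole width
- catch_box (a point): top of the grey catch housing, 50 mm wide in x, fixed to the steriliser's left outer wall; it reaches from there to 107 mm left of the chamber's centre and is 60 mm high
- lid (a joint): flat white lid 137 x 168 x 10 mm, hinged along x on the right upper rim, opens like a book to the right. rad: 0 = fully shut (its top 72 mm above the worktop), 1.57 = upright, 1.65 to 1.9 at the start. Friction holds it at any angle; 1 N at its edge moves it. From 0.07 rad down a sprung catch on the left resists: 5 to 10 N near the left edge snaps it past, then it stays shut
- lid_tab (a point): middle of the top of the grey tab, 36 (x) x 28 x 8 mm, at the middle of the lid's free edge, 180 mm from the hinge axis; with the lid shut it sticks out to the left, 71 mm above the worktop
- lid_hinge (a point): middle of the lid's hinge axis, 83 mm right of the chamber's centre, 61 mm above the worktop; the lid's underside is 1 mm and its outer face 11 mm from the axis plane
- start_key: green round touch key with a white dot, 26 mm across, on the left half of the key panel (93.5 mm in front of the chamber's centre, 45 mm left). Origin: centre of its top, 34.5 mm above the worktop. A membrane key: it yields only 1.5 mm, at about 6 N, and responds to 4 N of fingertip force kept for 0.3 s; over 45 N would crack it
- stop_key: red round touch key with a white square, same size, 45 mm right of the middle of the panel, 90 mm from the green one. Origin: centre of its top. Not to be pressed
- spoon_1_mid (a point): centre of a steel teaspoon, 133 mm long (its x axis), 28 mm wide at the bowl, less at the centre, 10 to 12 mm high, 20 g; centre 6 mm above what it lies on. Lies flat, roughly along y, left of the steriliser on the worktop (height 0) or on the front of the draining board (1.5 mm lower); the sink rim between is 4 mm high. May be absent
- spoon_2_mid (a point): centre of a steel teaspoon, 133 mm long (its x axis), 28 mm wide at the bowl, less at the centre, 10 to 12 mm high, 20 g; centre 6 mm above what it lies on. Lies flat, roughly along y, left of the steriliser on the worktop (height 0) or on the front of the draining board (1.5 mm lower); the sink rim between is 4 mm high. May be absent
- spoon_3_mid (a point): centre of a steel teaspoon, 133 mm long (its x axis), 28 mm wide at the bowl, less at the centre, 10 to 12 mm high, 20 g; centre 6 mm above what it lies on. Lies flat, roughly along y, left of the steriliser on the worktop (height 0) or on the front of the draining board (1.5 mm lower); the sink rim between is 4 mm high. May be absent
- spoon_4_mid (a point): centre of a steel teaspoon, 133 mm long (its x axis), 28 mm wide at the bowl, less at the centre, 10 to 12 mm high, 20 g; centre 6 mm above what it lies on. Lies flat, roughly along y, left of the steriliser on the worktop (height 0) or on the front of the draining board (1.5 mm lower); the sink rim between is 4 mm high. May be absent
- spoon_5_mid (a point): centre of a steel teaspoon, 133 mm long (its x axis), 28 mm wide at the bowl, less at the centre, 10 to 12 mm high, 20 g; centre 6 mm above what it lies on. Lies flat, roughly along y, left of the steriliser on the worktop (height 0) or on the front of the draining board (1.5 mm lower); the sink rim between is 4 mm high. May be absent
- fork: steel dinner fork, 196 mm long, on the draining board behind the teaspoons, to be left alone; origin under its middle
- salt_shaker: glass salt shaker, 44 mm wide, 90 mm high, bystander; origin: centre of its underside
- spice_jar: spice jar with black cap, 41 mm wide, 105 mm high, bystander behind the steriliser; origin: centre of its underside
- mug: white mug, 92 mm wide, 95 mm high, bystander at the far left; origin: centre of its underside

How it is judged:
On the way, in this order (a step that is already met when the one before it is completed fails the run):
1. all teaspoons present lie inside the steriliser (x of spoon_1_mid in the frame of steriliser between -0.062 and 0.062 m and y of spoon_1_mid in the frame of steriliser between -0.078 and 0.078 m and z of spoon_1_mid in the frame of steriliser between 0 and 0.055 m and x of spoon_2_mid in the frame of steriliser between -0.062 and 0.062 m and y of spoon_2_mid in the frame of steriliser between -0.078 and 0.078 m and z of spoon_2_mid in the frame of steriliser between 0 and 0.055 m and x of spoon_3_mid in the frame of steriliser between -0.062 and 0.062 m and y of spoon_3_mid in the frame of steriliser between -0.078 and 0.078 m and z of spoon_3_mid in the frame of steriliser between 0 and 0.055 m and x of spoon_4_mid in the frame of steriliser between -0.062 and 0.062 m and y of spoon_4_mid in the frame of steriliser between -0.078 and 0.078 m and z of spoon_4_mid in the frame of steriliser between 0 and 0.055 m and x of spoon_5_mid in the frame of steriliser between -0.062 and 0.062 m and y of spoon_5_mid in the frame of steriliser between -0.078 and 0.078 m and z of spoon_5_mid in the frame of steriliser between 0 and 0.055 m), for 0.2 s.
2. the lid is shut past its catch with the teaspoons inside (all of step 1 and value of joint lid below 0.02 rad), for 0.2 s.
3. the green key is pressed with more than 4 N for 0.3 s, the lid shut (value of joint lid below 0.02 rad and contact force between the fingers and start_key above 4 N), for 0.3 s.
At the end, for the whole second after the job is handed in: every teaspoon present has its centre inside the chamber (within 62 mm in x and 78 mm in y of its middle, under 55 mm high), the lid is shut (under 0.02 rad, 3.5 mm at its edge), and the green key, pressed once the lid was shut with more than 4 N for 0.3 s, is released (all of step 2 and contact force between the fingers and start_key below 0.2 N); the robot touches nothing.
It fails at once if the red key is pressed with the fingers (over 2 N) (contact force between the fingers and stop_key above 2 N).
It fails at once if the green key is pressed (over 2 N) while the lid is not shut (over 0.05 rad) (contact force between the fingers and start_key above 2 N and value of joint lid above 0.05 rad).
It fails at once if the green key is pressed with more than 45 N (contact force between the fingers and start_key above 45 N).
It fails at once if the fork, salt shaker, spice jar or mug is moved more than 50 mm (distance of any of fork, salt_shaker, spice_jar, mug from where it was at the start of the episode above 0.05 m).
Of spoon_1, spoon_2, spoon_3, spoon_4, spoon_5 only 3 to 5 are there at a start; the rules pass over those that are not, and their reading is None.
At some moment in a run one of spoon_1, spoon_2, spoon_3, spoon_4, spoon_5 may be knocked a few centimetres aside while the robot is not near it.
Once in a run the grip may slacken for a moment while it holds something.
It also fails if it takes over 210 s, if anything falls off the work surface, if the arm or the gripper's body presses on something with over 40 N, if the wrist force passes 120 N, or if a joint passes its speed limit or range.

ROBOT

A 6-joint arm with a two-finger parallel gripper is mounted at the origin on a cart in front of the work surface, level with it; the furniture and walls round the work are solid. World frame = base frame: x ahead of the robot, y to its left, z up, the work surface at z = 0. Lengths are in m, angles in rad, forces in N, time in s.
With the tool pointing down it reaches from about 0.3 to 0.775 m from the base axis. Payload 14.6 kg.
Tool frame: the origin (TCP) lies at the very end of the fingers, on their centre line; the grasp point (between the pads) lies 19 mm behind it; z points along the fingers, y is the line along which they close (so a half turn about z gives the same grasp; the last joint's range is limited). The gripper opens to 94 mm and grips with 3 to 60 N. Pads are 16 mm wide; open, the fingers measure 119 mm over their backs; the gripper's body (75 mm by 177 mm) begins 78 mm behind the grasp point.
Start: joints at [1.051, 0.3, 1.521, -0, 1.321, -0.067], TCP at [0.241, 0.495, 0.205] pointing down, gripper open.
Joint ranges: [-3.03, 3.03], [-0.79, 2.21], [0.23, 2.52], [-1.04, 4.18], [0, 3.07], [-2.55, 2.55]. Speed limits (rad/s): [2.22, 2.22, 2.57, 3.14, 3.14, 3.14].

INTERFACE

Orientations are given as [roll, pitch, yaw] about the fixed x, y, z axes, in that order (R = Rz(yaw) Ry(pitch) Rx(roll)).
In Python, from station import ctrl gives the robot as it stands.
- The arm moves only by the tool carry_out, never from a script. Its argument "motion" is text: rows parted by semicolons, each of 7 numbers parted by spaces: the shift along the world's x, y, z in m, then the turn, a rotation vector about the world's x, y, z in degrees, then the closure in counts, from 0 (fully open) to 255 (shut). In form: dx dy dz wx wy wz hand; .... A call has 1 to 20 rows; each row shifts and turns the commanded pose from where the row before left it; what a row does not reach is not made up. A row lasts 1/12 s, in which the tool goes at most 41.7 mm and 7.16 degrees, less where a joint would pass 70% of its speed; a pose out of reach is approached as far as the arm can. A call is refused whole if a number of a shift passes 0.0417 or a number of a turn 7.16, either way. A call with a gripper value outside its range is refused whole. The fingers move at their own pace and stop on an object; "grip_force" is the grip in N (left out, the last holds). Time passes only in rows, so rows that do not move let the fingers close. It gives the time, the measured TCP pose, the force, the opening and the grip force at its end, in the units of the state.
- ctrl.get_obs(): the state, without advancing time (a new reading comes with each control period).
- ctrl.camera(name): name is "side" or "top" or "wrist"; returns a dict with "pixels" (480x640x3 uint8, red, green, blue), "range_z" (480x640 float32, m along the optical axis (not along the pixel's ray), 0 where there is no reading), "K" (3x3 intrinsics, pixels), "position" and "attitude" of the camera in the world. Camera axes: x right, y up, looking along -z (the intrinsics and any distortion apply to the point x, -y, -z); pixel columns grow to the right and rows downward; lengths in m; the calibration is good to about 2 mm. A picture is of the moment at which its call begins.
- ctrl.hand_in(): hands the job in; it is judged then, once.
The state is a dict: "time_s": time; "qpos": joint angles; "joint_vel": joint speeds; "tau": joint torques, N m; "ee_pos": TCP position; "eef_rot": TCP orientation; "force": force on the tool from outside, world axes, zero at the start; "moment": the same for the moment, N m; "grip_width": finger opening in m; "grip_force": force on a finger pad.
Only numpy, scipy, OpenCV 4.12 (cv2) and the standard library are available. Lean on these libraries where they do the work, as an engineer would, in place of code of your own. Each camera call takes 0.05 s, during which the arm holds its last target. There are 200 camera calls.

## Working session

There is one attempt and no reset: what is moved stays moved. The work goes in short steps, Python scripts to look and compute and a tool call to move; the robot and the scene stay as the last step left them, time stands still between calls to the robot, and variables do not carry over. Pictures are saved under pics/ and viewed, at most 14 in all, crops included, and the job is handed in when it is done.

Besides the shell and the picture viewer there is one more tool, called after "Call:" by a JSON object that holds its "name" and its "arguments". carry_out: Moves the arm, as the interface text tells. Its arguments: {"type":"object","properties":{"motion":{"type":"string"},"grip_force":{"type":"number"}},"required":["motion"]}

```bash
mkdir -p pics; cat > h.py <<'E'
import numpy as np,cv2
from station import ctrl
from scipy.spatial.transform import Rotation as R
def cam(n):
    c=ctrl.camera(n); return c
def rot(a):
    a=np.array(a,float)
    if a.shape==(3,3): return a
    if a.size==4: return R.from_quat(a).as_matrix()
    return R.from_euler('xyz',a).as_matrix()
def cloud(c):
    z=c['range_z'];K=c['K'];v,u=np.mgrid[:z.shape[0],:z.shape[1]]
    p=np.stack([(u-K[0,2])/K[0,0]*z,-(v-K[1,2])/K[1,1]*z,-z],-1)
    P=p@rot(c['attitude']).T+np.array(c['position']); P[z<=0]=np.nan
    return P
def save(c,f): cv2.imwrite('pics/'+f,c['pixels'][...,::-1])
E
python3 - <<'E'
from h import *
for n in ['top','side']:
    c=cam(n); save(c,n+'0.png'); np.savez(n+'0.npz',**{k:np.array(v) for k,v in c.items()}); print(n,c.keys(),c['K'],c['position'],c['attitude'])
print(ctrl.get_obs())
E
```

```text
top dict_keys(['pixels', 'range_z', 'K', 'position', 'attitude']) [[580.25826496   0.         313.47029931]
 [  0.         580.25826496 239.79801011]
 [  0.           0.           1.        ]] [0.09303906 0.10610635 1.57077733] [ 0.31593521  0.00940115 -1.56926638]
side dict_keys(['pixels', 'range_z', 'K', 'position', 'attitude']) [[538.76153668   0.         327.67685969]
 [  0.         538.76153668 239.11550154]
 [  0.           0.           1.        ]] [ 0.03227685 -1.15306939  1.11187921] [ 0.92446881  0.01779149 -0.40561525]
{'time_s': 0.1, 'qpos': array([ 1.05141508e+00,  3.00370637e-01,  1.52154100e+00, -2.19283241e-06,
        1.32068227e+00, -6.66156066e-02]), 'joint_vel': array([-0.00074547, -0.00242406, -0.00100379, -0.00034868, -0.00053489,
        0.0006614 ]), 'tau': array([ 1.23440201e-03, -5.32642579e+01, -3.53288269e+01,  7.10172113e-02,
        2.34550936e-02, -3.87439832e-05]), 'ee_pos': array([0.24049132, 0.49436834, 0.20495839]), 'eef_rot': array([-3.14059347e+00, -6.45309246e-05,  2.68882752e+00]), 'force': array([-0.28887039, -0.06106798,  0.4032573 ]), 'moment': array([-0.06202733,  0.01631106,  0.02185085]), 'grip_force': 0.0, 'grip_width': 0.09383935129727518}
```

View pics/top0.png

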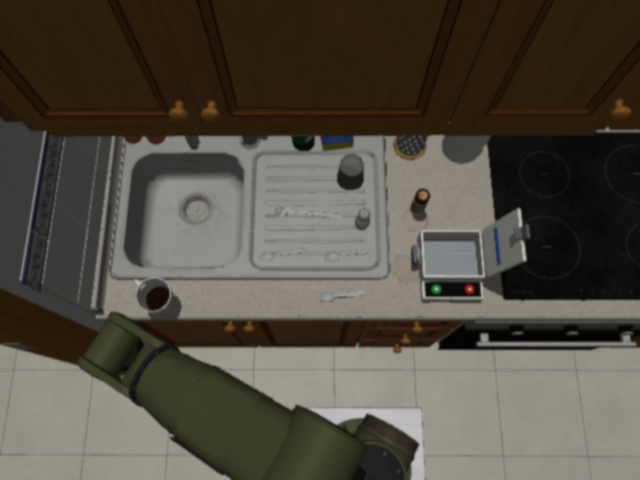

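View pics/side0.png

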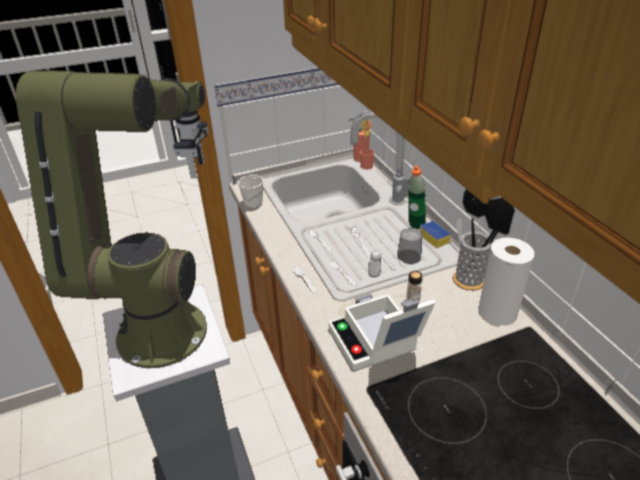

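The top view shows the steriliser at about (451,258) with green key (436,289) and red key (470,289). There is one spoon at (343,296), probably two more at (283,253) and (347,255), and the fork at (310,213). I'll zoom in and compute positions.

```bash
python3 - <<'E'
from h import *
d=dict(np.load('top0.npz')); P=cloud(d); np.set_printoptions(precision=3,suppress=True)
for n,(u,v) in dict(green=(436,289),red=(470,289),chamb=(451,258),sp1=(343,296),sp2=(283,253),sp3=(347,255),fork=(310,213),salt=(363,217),jar=(422,197),lidtab=(525,232),catch=(416,258),wt=(420,310)).items(): print(n,P[v,u])
im=cv2.resize(d['pixels'][190:310,240:540,::-1],None,fx=2.66,fy=2.66,interpolation=cv2.INTER_CUBIC); cv2.imwrite('pics/topc.png',im)
# colour key centroids
im=d['pixels'].astype(int)
for n,m in (('g',(im[...,1]>im[...,0]+50)&(im[...,1]>im[...,2]+40)),('r',(im[...,0]>im[...,1]+90)&(im[...,0]>im[...,2]+90))):
    m[:270]=0;m[305:]=0;m[:,:420]=0;m[:,490:]=0
    v,u=np.nonzero(m);print(n,len(u),u.mean(),v.mean(),np.nanmedian(P[m],0))
E
```

```text
green [ 0.454 -0.21   0.038]
red [ 0.454 -0.301  0.039]
chamb [ 0.548 -0.262  0.013]
sp1 [ 0.444  0.04  -0.005]
sp2 [0.564 0.207 0.01 ]
sp3 [ 0.562  0.027 -0.004]
fork [0.684 0.132 0.01 ]
salt [ 0.645 -0.014  0.081]
jar [ 0.694 -0.174  0.105]
lidtab [ 0.548 -0.392  0.238]
catch [ 0.534 -0.156  0.061]
wt [ 0.404 -0.17  -0.001]
g 63 435.92063492063494 288.8095238095238 [ 0.454 -0.21   0.035]
r 50 469.14 288.74 [ 0.454 -0.299  0.035]
```

View pics/topc.png

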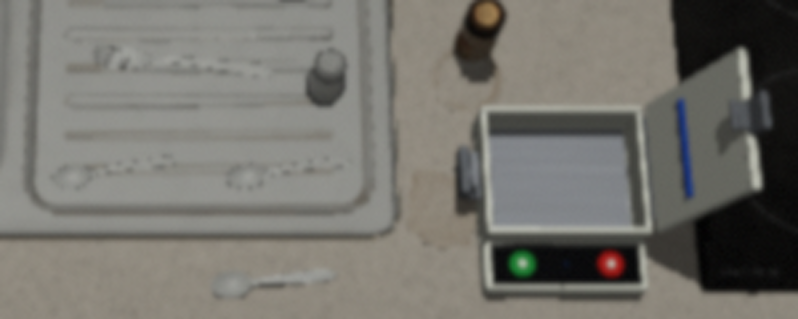

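Three teaspoons are there: mids at about (343,296), (349,254) and (283,253). The fork is at (310,213), and the steriliser is nearly square to the axes. I'll move above the spoons and look through the wrist camera.

Call:
{"name": "carry_out", "arguments": {"motion": "0.015 -0.03 0.006 0 0 -5.3 0; 0.015 -0.03 0.006 0 0 -5.3 0; 0.015 -0.03 0.006 0 0 -5.3 0; 0.015 -0.03 0.006 0 0 -5.3 0; 0.015 -0.03 0.006 0 0 -5.3 0; 0.015 -0.03 0.006 0 0 -5.3 0; 0.015 -0.03 0.006 0 0 -5.3 0; 0.015 -0.03 0.006 0 0 -5.3 0; 0.015 -0.03 0.006 0 0 -5.3 0; 0.015 -0.03 0.006 0 0 -5.3 0; 0.015 -0.03 0.006 0 0 -5.3 0; 0.015 -0.03 0.006 0 0 -5.3 0; 0.015 -0.03 0.006 0 0 0 0; 0.01 -0.01 0 0 0 0 0; 0 0 0 0 0 0 0; 0 0 0 0 0 0 0", "grip_force": 20}}

```text
time_s: 1.43
ee_pos: [0.4455, 0.0943, 0.283]
eef_rot: [-3.141, -0.0, 1.577]
force: [-0.5, -0.1, 0.3]
grip_width: 0.094
grip_force: 0.0
```

```bash
cat >> h.py <<'E'
def look(n,f):
    c=cam(n); save(c,f); P=cloud(c); np.savez(f[:-4]+'.npz',P=P,im=c['pixels']); return c,P
np.set_printoptions(precision=4,suppress=True)
E
python3 - <<'E'
from h import *
c,P=look('wrist','w1.png'); print(c['position'],c['attitude'],c['K'][0]); o=ctrl.get_obs(); print(o['ee_pos'],o['eef_rot'],P[::120,::160])
E
```

```text
[0.4462 0.1758 0.4623] [-0.284   0.0016  0.006 ] [405.0247   0.     312.5586]
[0.4452 0.0949 0.2831] [-3.1407 -0.0001  1.5786] [[[-0.4768  0.5266 -0.8804]
  [-0.0054  0.5285 -0.8779]
  [ 0.4523  0.2988 -0.0016]
  [ 0.613   0.2987  0.0024]]

 [[-0.5441  0.1889 -0.8754]
  [-0.0386  0.1919 -0.8771]
  [ 0.4535  0.1824  0.0007]
  [ 0.629   0.1835 -0.0025]]

 [[ 0.0852  0.0476  0.0124]
  [ 0.1099 -0.0669 -0.3971]
  [ 0.4551  0.0462 -0.001 ]
  [ 0.6434  0.0485  0.0028]]

 [[ 0.3788  0.1269  0.3853]
  [ 0.3973  0.1033  0.3476]
  [ 0.4568 -0.1146  0.0008]
  [ 0.5002  0.1042  0.3478]]]
```

View pics/w1.png

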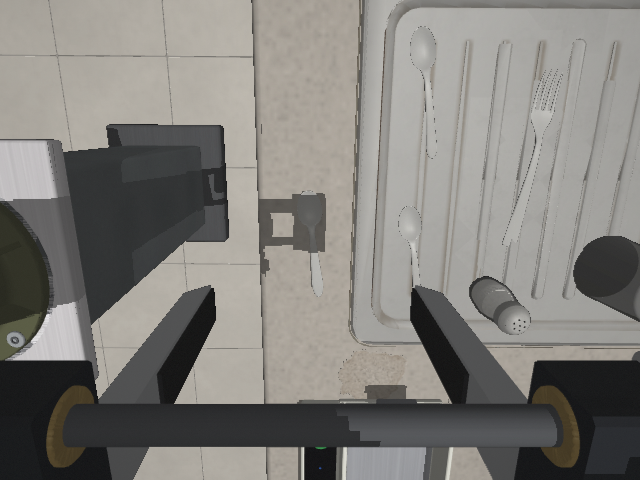

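The wrist view shows spoon A (308,192)–(318,295), spoon B (410,207)–(418,285, partly hidden by a finger) and spoon C (423,27)–(432,157). Now their positions.

```bash
cat >> h.py <<'E'
def ray(c,u,v,z):
    K=c['K'];d=rot(c['attitude'])@np.array([(u-K[0,2])/K[0,0],-(v-K[1,2])/K[1,1],-1]);p=np.array(c['position']);return p+d*(z-p[2])/d[2]
def ends(c,a,b,z=.006):
    A,B=ray(c,*a,z),ray(c,*b,z);d=A-B;print('mid',(A+B)[:2]/2,'len',np.hypot(*d[:2]),'ang',np.degrees(np.arctan2(d[1],d[0])),A[:2],B[:2])
E
python3 - <<'E'
from h import *
c=ctrl.camera('wrist')
ends(c,(308,191),(318,296)); ends(c,(408,206),(420,292),.0045); ends(c,(423,26),(432,158),.0045)
z=np.load('w1.npz')['P']
# ridges height on board
for v,u in ((150,450),(150,466),(150,485),(150,505),(130,432)): print(z[v,u])
E
```

```text
mid [0.4468 0.042 ] len 0.12892637862420797 ang 95.65648176370124 [0.4405 0.1062] [ 0.4532 -0.0221]
mid [0.5663 0.0365] len 0.10842444028684362 ang 101.92003777319391 [0.5551 0.0895] [ 0.5774 -0.0165]
mid [0.5672 0.2094] len 0.13316956011834524 ang 99.05835354673361 [0.5567 0.2751] [0.5777 0.1436]
[ 0.5997  0.1512 -0.0035]
[ 0.617   0.1514 -0.0019]
[ 0.6386  0.1515 -0.0029]
[ 0.6607  0.1516 -0.0022]
[0.5752 0.1727 0.0052]
```

Call:
{"name": "carry_out", "arguments": {"motion": "0.0005 -0.018 -0.03 0 0 2 130; 0.0005 -0.018 -0.03 0 0 2 130; 0.0005 -0.017 -0.03 0 0 1.5 130; 0 0 -0.035 0 0 0 130; 0 0 -0.035 0 0 0 130; 0 0 -0.035 0 0 0 130; 0 0 -0.03 0 0 0 130; 0 0 -0.025 0 0 0 130; 0 0 -0.015 0 0 0 130; 0 0 -0.01 0 0 0 130; 0 0 -0.004 0 0 0 130; 0 0 0 0 0 0 130; 0 0 0 0 0 0 255; 0 0 0 0 0 0 255; 0 0 0 0 0 0 255; 0 0 0 0 0 0 255; 0 0 0 0 0 0 255; 0 0 0 0 0 0 255; 0 0 0 0 0 0 255", "grip_force": 25}}

```text
time_s: 3.12
ee_pos: [0.4467, 0.0414, 0.0057]
eef_rot: [-3.14, 0.0, 1.675]
force: [-13.5, -2.4, 28.6]
grip_width: 0.014
grip_force: 29.3
```

Call:
{"name": "carry_out", "arguments": {"motion": "0 0 0.01 0 0 0 255; 0 0 0.02 0 0 0 255; 0 0 0.03 0 0 0 255; 0 0 0.03 0 0 0 255; 0 0 0.03 0 0 0 255; 0 0 0.03 0 0 0 255; 0 0 0 0 0 0 255; 0 0 0 0 0 0 255"}}

```text
time_s: 3.78
ee_pos: [0.4477, 0.0416, 0.1556]
eef_rot: [3.139, 0.0, 1.675]
force: [-0.2, 0.2, -0.9]
grip_width: 0.0084
grip_force: 23.8
```

```bash
python3 - <<'E'
from h import *
c,P=look('wrist','w2.png')
E
```

```text
(no output)
```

View pics/w2.png

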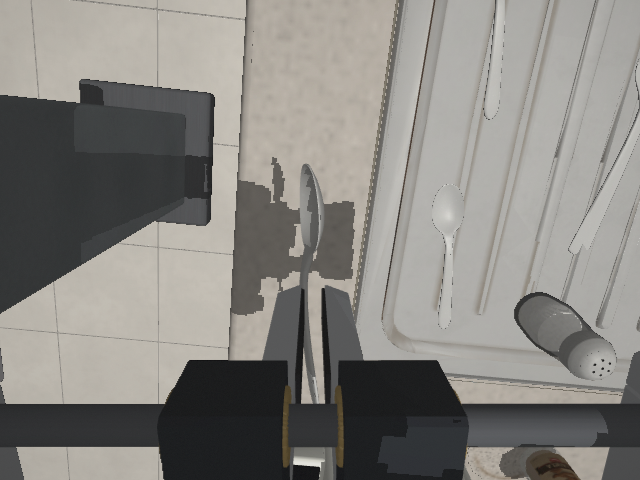

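Spoon A is held and rolled on its edge; its bowl is at (312,210). Spoon B is clear at (448,190)–(445,328). On to the steriliser.

Call:
{"name": "carry_out", "arguments": {"motion": "0.007 -0.03 0.004 0 0 -1 255; 0.007 -0.03 0.004 0 0 -1 255; 0.007 -0.03 0.004 0 0 -1 255; 0.007 -0.03 0.004 0 0 -1 255; 0.007 -0.03 0.004 0 0 -1 255; 0.007 -0.03 0.004 0 0 -1 255; 0.007 -0.03 0 0 0 0 255; 0.007 -0.03 0 0 0 0 255; 0.007 -0.03 0 0 0 0 255; 0.007 -0.02 0 0 0 0 255; 0 0 0 0 0 0 255; 0 0 0 0 0 0 255"}}

```text
time_s: 4.83
ee_pos: [0.5165, -0.2487, 0.1762]
eef_rot: [-3.139, -0.002, 1.569]
force: [-0.5, 0.5, -0.4]
grip_width: 0.0079
grip_force: 23.8
```

```bash
python3 - <<'E'
from h import *
c,P=look('wrist','w3.png')
ok=np.isfinite(P[...,2])&(abs(P[...,0]-.5475)<.09)&(abs(P[...,1]+.2545)<.12)&(abs(P[...,2]-.06)<.004)
q=P[ok]
print(len(q),np.percentile(q,[0.5,2,50,98,99.5],axis=0))
E
```

```text
7396 [[ 0.484  -0.3407  0.0562]
 [ 0.4846 -0.3392  0.0566]
 [ 0.561  -0.1927  0.0596]
 [ 0.6177 -0.1504  0.0629]
 [ 0.6183 -0.149   0.0638]]
```

View pics/w3.png

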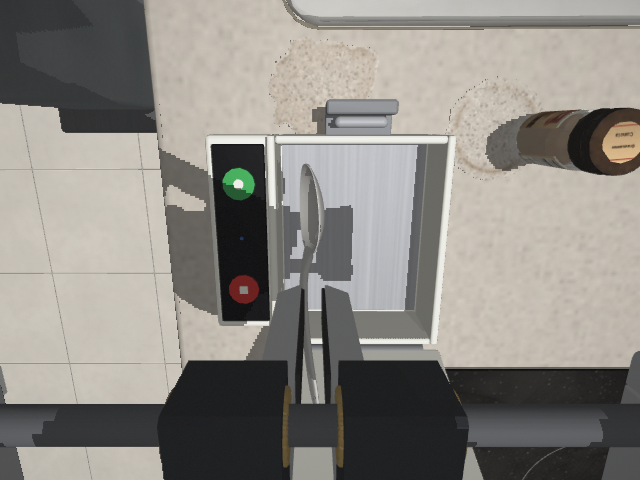

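The picture shows the spoon above the chamber, green key (238,184), red key (244,290), catch housing (361,115). I'll compute the chamber's pose.

```bash
python3 - <<'E'
from h import *
c=ctrl.camera('wrist')
g=ray(c,238.5,184,.0345);r=ray(c,244,290,.0345);d=g-r;yaw=np.arctan2(-d[0],d[1]);print(g,r,np.hypot(*d[:2]),np.degrees(yaw))
Rz=R.from_euler('z',yaw).as_matrix();C=(g+r)/2+Rz@[.0935,0,0];print('C',C)
for p in ((265,136),(456,136),(434,343),(363,103)): print(ray(c,*p,.06))
# depth: project green disc
P=cloud(c);print(P[184,238],P[290,244],P[120,361])
# spoon bowl tip & z
print(P[170,307],P[240,312])
E
```

```text
[ 0.4583 -0.2101  0.0345] [ 0.4583 -0.3006  0.0345] 0.09049067065775304 -0.043783166044727345
C [ 0.5518 -0.2554  0.0345]
[ 0.4836 -0.1728  0.06  ]
[ 0.6184 -0.1731  0.06  ]
[ 0.6163 -0.3367  0.06  ]
[ 0.5521 -0.1509  0.06  ]
[ 0.458  -0.21    0.0348] [ 0.4584 -0.3003  0.0351] [ 0.5514 -0.1621  0.0574]
[ 0.515  -0.1853  0.172 ] [ 0.5172 -0.2178  0.1725]
```

Call:
{"name": "carry_out", "arguments": {"motion": "0.004 -0.002 -0.03 0 0 0 255; 0.004 -0.002 -0.03 0 0 0 255; 0 0 -0.03 0 0 0 255; 0 0 -0.03 0 0 0 255; 0 0 -0.02 0 0 0 255; 0 0 -0.014 0 0 0 255; 0 0 0 0 0 0 255; 0 0 0 0 0 0 200; 0 0 0 0 0 0 200; 0 0 0 0 0 0 200; 0 0 0.01 0 0 0 200; 0 0 0.03 0 0 0 200; 0 0 0.04 0 0 0 200; 0 0 0.04 0 0 0 200; 0 0 0.04 0 0 0 200; 0 0 0.01 0 0 0 200"}}

```text
time_s: 6.27
ee_pos: [0.5267, -0.2532, 0.2028]
eef_rot: [3.133, 0.005, 1.57]
force: [-0.0, 0.0, 1.2]
grip_width: 0.0201
grip_force: 0.0
```

Call:
{"name": "carry_out", "arguments": {"motion": "0.004 0.03 0 0 0 0 130; 0.004 0.03 0 0 0 0 130; 0.004 0.03 0 0 0 0 130; 0.004 0.03 0 0 0 0 130; 0.004 0.03 0 0 0 0 130; 0.004 0.03 0 0 0 0 130; 0.004 0.03 0 0 0 0 130; 0.004 0.02 0 0 0 0 130; 0.004 0 0 0 0 0 130; 0 0 0 0 0 0 130; 0 0 0 0 0 0 130"}}

```text
time_s: 7.18
ee_pos: [0.5611, -0.0231, 0.1949]
eef_rot: [3.141, 0.0, 1.57]
force: [0.0, 0.3, 0.5]
grip_width: 0.0463
grip_force: 0.0
```

```bash
python3 - <<'E'
from h import *
c,P=look('wrist','w4.png')
E
```

```text
(no output)
```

View pics/w4.png

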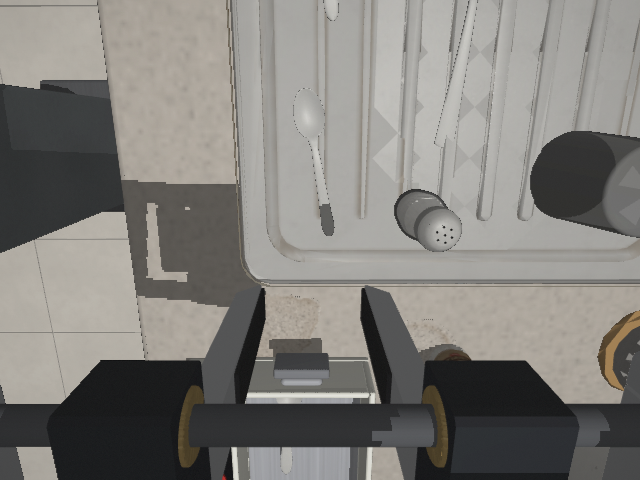

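Spoon B runs from (304,88) to (328,235), the salt shaker is at (430,220), and spoon A can be seen in the chamber.

```bash
python3 - <<'E'
from h import *
c=ctrl.camera('wrist')
ends(c,(304,88),(328,236),.0045)
P=np.load('w4.npz')['P'];print(P[180,321],P[180,345],P[150,322],P[230,440])
print(ctrl.get_obs()['ee_pos'])
E
```

```text
mid [0.5656 0.024 ] len 0.13272052967218276 ang 99.37181828713793 [0.5548 0.0895] [ 0.5764 -0.0414]
[0.5696 0.0122 0.0097] [ 0.5919  0.0108 -0.0007] [ 0.5706  0.0378 -0.0013] [ 0.655  -0.0144  0.0875]
[ 0.561  -0.0235  0.1947]
```

Call:
{"name": "carry_out", "arguments": {"motion": "0.001 0.012 -0.02 0 0 3 130; 0.001 0.012 -0.025 0 0 3 130; 0.001 0.012 -0.025 0 0 3.4 130; 0.002 0.0115 -0.03 0 0 0 130; 0 0 -0.03 0 0 0 130; 0 0 -0.025 0 0 0 130; 0 0 -0.02 0 0 0 130; 0 0 -0.011 0 0 0 130; 0 0 -0.004 0 0 0 130; 0 0 0 0 0 0 130; 0 0 0 0 0 0 255; 0 0 0 0 0 0 255; 0 0 0 0 0 0 255; 0 0 0 0 0 0 255; 0 0 0 0 0 0 255; 0 0 0 0 0 0 255; 0 0 0 0 0 0 255"}}

```text
time_s: 8.7
ee_pos: [0.5664, 0.025, 0.0053]
eef_rot: [3.141, 0.0, 1.734]
force: [-3.4, -0.0, 6.9]
grip_width: 0.0161
grip_force: 20.7
```

Call:
{"name": "carry_out", "arguments": {"motion": "0 0 0.01 0 0 0 255; 0 0 0.02 0 0 0 255; 0 0 0.03 0 0 0 255; 0 0 0.03 0 0 0 255; 0 0 0.03 0 0 0 255; 0 0 0.03 0 0 0 255; 0 0 0.03 0 0 0 255; 0 0 0 0 0 0 255"}}

```text
time_s: 9.37
ee_pos: [0.568, 0.0251, 0.1912]
eef_rot: [3.133, 0.002, 1.734]
force: [0.8, 0.2, 0.5]
grip_width: 0.0005
grip_force: 0.0
```

The grip came up empty. I'll look again.

Call:
{"name": "carry_out", "arguments": {"motion": "0 -0.02 0 0 0 0 130; 0 -0.03 0 0 0 0 130; 0 0 0 0 0 0 130; 0 0 0 0 0 0 130; 0 0 0 0 0 0 130"}}

```text
time_s: 9.78
ee_pos: [0.566, -0.0246, 0.1845]
eef_rot: [-3.142, -0.0, 1.734]
force: [1.2, 0.6, -0.1]
grip_width: 0.0304
grip_force: 0.0
```

```bash
python3 - <<'E'
from h import *
c,P=look('wrist','w5.png')
E
```

```text
(no output)
```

View pics/w5.png

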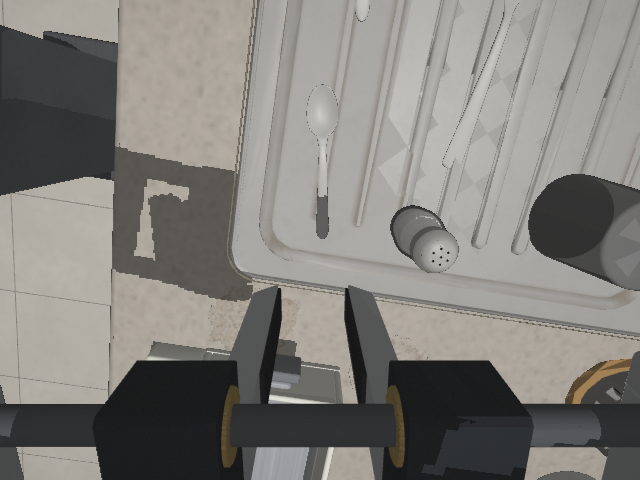

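Spoon B hasn't moved, from (322,85) to (322,238). I'll retry lower.

```bash
python3 - <<'E'
from h import *
c=ctrl.camera('wrist')
ends(c,(322,85),(322,238),.0045)
o=ctrl.get_obs();print(o['ee_pos'],np.degrees(o['eef_rot']))
P=np.load('w5.npz')['P'];print(P[170,322],P[170,350],P[180,322],P[170,300])
E
```

```text
mid [0.567 0.025] len 0.13148636682697473 ang 99.7139144930246 [0.5559 0.0898] [ 0.5781 -0.0398]
[ 0.5661 -0.0242  0.1845] [-179.9973   -0.0067   99.3981]
[0.5674 0.0215 0.0113] [ 0.5926  0.0242 -0.0025] [0.5689 0.0128 0.0089] [ 0.5485  0.0171 -0.0015]
```

Call:
{"name": "carry_out", "arguments": {"motion": "0.001 0.017 -0.03 0 0 0 130; 0 0.017 -0.035 0 0 0 130; 0 0.014 -0.035 0 0 0 130; 0 0 -0.035 0 0 0 130; 0 0 -0.025 0 0 0 130; 0 0 -0.015 0 0 0 130; 0 0 -0.006 0 0 0 130; 0 0 -0.003 0 0 0 130; 0 0 0 0 0 0 130; 0 0 0 0 0 0 130"}}

```text
time_s: 10.72
ee_pos: [0.5678, 0.0232, 0.0016]
eef_rot: [3.14, 0.0, 1.734]
force: [-0.7, 0.3, -0.3]
grip_width: 0.0461
grip_force: 0.0
```

Call:
{"name": "carry_out", "arguments": {"motion": "0 0.001 -0.001 0 0 0 130; 0 0 0 0 0 0 255; 0 0 0 0 0 0 255; 0 0 0 0 0 0 255; 0 0 0 0 0 0 255; 0 0 0 0 0 0 255; 0 0 0 0 0 0 255; 0 0 0 0 0 0 255; 0 0 0 0 0 0 255; 0 0 0 0 0 0 255; 0 0 0 0 0 0 255; 0 0 0 0 0 0 255; 0 0 0 0 0 0 255", "grip_force": 20}}

```text
time_s: 11.8
ee_pos: [0.5672, 0.0241, -0.0004]
eef_rot: [3.141, 0.0, 1.734]
force: [-0.9, 1.2, 4.8]
grip_width: 0.0194
grip_force: 19.9
```

Call:
{"name": "carry_out", "arguments": {"motion": "0 0 0.005 0 0 0 255; 0 0 0.01 0 0 0 255; 0 0 0.015 0 0 0 255; 0 0 0 0 0 0 255; 0 0 0 0 0 0 255"}}

```text
time_s: 12.22
ee_pos: [0.5675, 0.0241, 0.0303]
eef_rot: [3.14, 0.0, 1.734]
force: [0.1, 0.2, -0.1]
grip_width: 0.0189
grip_force: 19.9
```

Call:
{"name": "carry_out", "arguments": {"motion": "0 0 0.03 0 0 0 255; 0 0 0.04 0 0 0 255; 0 0 0.04 0 0 0 255; 0 0 0.04 0 0 0 255; 0 0 0 0 0 0 255; 0 0 0 0 0 0 255"}}

```text
time_s: 12.72
ee_pos: [0.5677, 0.024, 0.1808]
eef_rot: [3.138, 0.001, 1.734]
force: [-1.1, -0.7, -1.7]
grip_width: 0.0189
grip_force: 19.9
```

```bash
python3 - <<'E'
from h import *
c,P=look('wrist','w6.png')
E
```

```text
(no output)
```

View pics/w6.png

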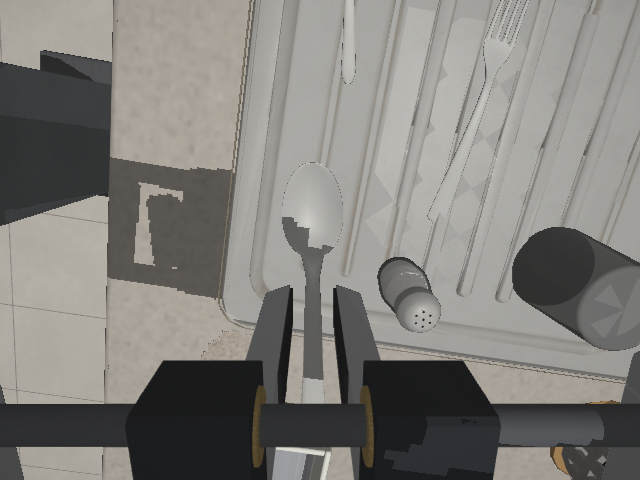

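Spoon B is held flat, bowl at (313,210). Moving to the chamber.

Call:
{"name": "carry_out", "arguments": {"motion": "0.0005 -0.028 0 0 0 -1.6 255; 0.0005 -0.028 0 0 0 -1.6 255; 0.0005 -0.028 0 0 0 -1.6 255; 0.0005 -0.028 0 0 0 -1.6 255; 0.0005 -0.028 0 0 0 -1.6 255; 0.0005 -0.028 0 0 0 -1.4 255; 0.0005 -0.028 0 0 0 0 255; 0.001 -0.028 0 0 0 0 255; 0 -0.028 0 0 0 0 255; 0 -0.026 0 0 0 0 255; 0 0 0 0 0 0 255; 0 0 0 0 0 0 255"}}

```text
time_s: 13.77
ee_pos: [0.5707, -0.2546, 0.1767]
eef_rot: [-3.138, -0.002, 1.568]
force: [-0.6, 0.6, -0.4]
grip_width: 0.0187
grip_force: 19.9
```

```bash
python3 - <<'E'
from h import *
c,P=look('wrist','w7.png');o=ctrl.get_obs();print(o['ee_pos'],o['grip_width'])
# bowl tip of held spoon: points with z within .14-.2 beyond fingers
m=np.isfinite(P[...,2])&(abs(P[...,2]-.18)<.02)&(P[...,1]>-.23)
q=P[m];print(len(q),q.min(0),q.max(0))
E
```

```text
[ 0.571  -0.2536  0.1773] 0.019242425356664893
4750 [ 0.5583 -0.23    0.1751] [ 0.5847 -0.1874  0.1866]
```

Call:
{"name": "carry_out", "arguments": {"motion": "0 -0.001 -0.03 0 0 0 255; 0 0 -0.03 0 0 0 255; 0 0 -0.03 0 0 0 255; 0 0 -0.03 0 0 0 255; 0 0 -0.02 0 0 0 255; 0 0 -0.02 0 0 0 255; 0 0 0 0 0 0 255; 0 0 0 0 0 0 165; 0 0 0 0 0 0 165; 0 0 0 0 0 0 165; 0 0 0.01 0 0 0 165; 0 0 0.03 0 0 0 165; 0 0 0.04 0 0 0 165; 0 0 0.04 0 0 0 165; 0 0 0.04 0 0 0 165; 0 0 0.01 0 0 0 165"}}

```text
time_s: 15.15
ee_pos: [0.5733, -0.2557, 0.1984]
eef_rot: [3.132, 0.005, 1.57]
force: [-1.0, -1.3, 2.0]
grip_width: 0.0332
grip_force: 0.0
```

Call:
{"name": "carry_out", "arguments": {"motion": "0 0.04 0 0 0 1 130; 0 0.04 0 0 0 1 130; 0 0.04 0 0 0 1 130; 0 0.04 0 0 0 1 130; 0 0.04 0 0 0 1 130; 0 0.04 0 0 0 1 130; 0 0.04 0 0 0 1 130; 0 0.04 0 0 0 1 130; 0 0.04 0 0 0 1 130; 0 0.04 0 0 0 0 130; 0 0.01 0 0 0 0 130; 0 0 0 0 0 0 130; 0 0 0 0 0 0 130"}}

```text
time_s: 16.23
ee_pos: [0.5716, 0.1548, 0.1901]
eef_rot: [3.141, 0.0, 1.728]
force: [0.5, -0.8, -0.0]
grip_width: 0.0462
grip_force: 0.0
```

```bash
python3 - <<'E'
from h import *
c,P=look('wrist','w8.png')
E
```

```text
(no output)
```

View pics/w8.png

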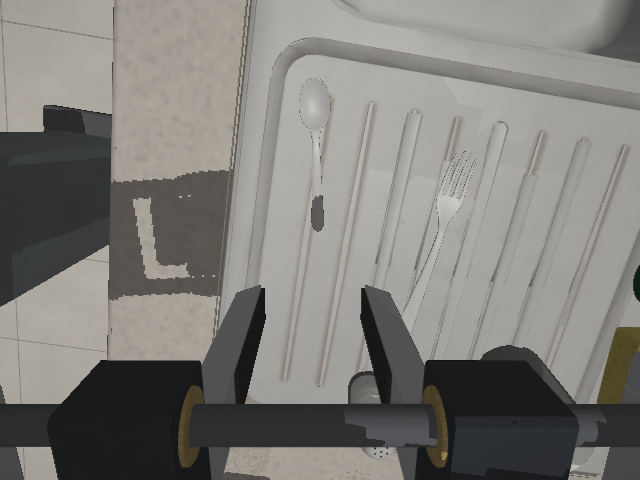

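Spoon C runs from (314,78) to (318,232), and the fork is well clear at (440,200).

```bash
python3 - <<'E'
from h import *
c=ctrl.camera('wrist')
ends(c,(314,78),(318,232),.0045)
o=ctrl.get_obs();print(o['ee_pos'],np.degrees(o['eef_rot']))
E
```

```text
mid [0.5673 0.2076] len 0.13324592179792455 ang 100.55038900686152 [0.5551 0.2731] [0.5795 0.1421]
[0.5718 0.1536 0.1899] [179.9736   0.013   98.8782]
```

Call:
{"name": "carry_out", "arguments": {"motion": "-0.002 0.018 -0.03 0 0 1.7 130; -0.002 0.018 -0.035 0 0 0 130; 0 0.017 -0.035 0 0 0 130; 0 0 -0.035 0 0 0 130; 0 0 -0.03 0 0 0 130; 0 0 -0.015 0 0 0 130; 0 0 -0.007 0 0 0 130; 0 0 -0.003 0 0 0 130; 0 0 0 0 0 0 130; 0 0 0 0 0 0 130; 0 0 0 0 0 0 255; 0 0 0 0 0 0 255; 0 0 0 0 0 0 255; 0 0 0 0 0 0 255; 0 0 0 0 0 0 255; 0 0 0 0 0 0 255; 0 0 0 0 0 0 255; 0 0 0 0 0 0 255; 0 0 0 0 0 0 255; 0 0 0 0 0 0 255"}}

```text
time_s: 18.0
ee_pos: [0.5677, 0.2082, -0.0002]
eef_rot: [3.141, -0.0, 1.757]
force: [-1.0, 0.2, 5.5]
grip_width: 0.0188
grip_force: 19.9
```

Call:
{"name": "carry_out", "arguments": {"motion": "0 0 0.005 0 0 0 255; 0 0 0.01 0 0 0 255; 0 0 0.02 0 0 0 255; 0 0 0.03 0 0 0 255; 0 0 0.04 0 0 0 255; 0 0 0.04 0 0 0 255; 0 0 0.03 0 0 0 255; 0 0 0 0 0 0 255; 0 0 0 0 0 0 255"}}

```text
time_s: 18.75
ee_pos: [0.5681, 0.2082, 0.1766]
eef_rot: [3.138, -0.0, 1.757]
force: [-0.3, -0.1, -1.0]
grip_width: 0.0187
grip_force: 19.9
```

Call:
{"name": "carry_out", "arguments": {"motion": "-0.001 -0.036 0.002 0 0 -1 255; -0.001 -0.036 0.002 0 0 -1 255; -0.001 -0.036 0 0 0 -1 255; -0.001 -0.036 0 0 0 -1 255; -0.002 -0.036 0 0 0 -1 255; -0.002 -0.036 0 0 0 -1 255; -0.002 -0.036 0 0 0 -1 255; -0.002 -0.036 0 0 0 -1 255; -0.002 -0.036 0 0 0 -1 255; -0.002 -0.036 0 0 0 -1 255; -0.002 -0.036 0 0 0 -0.7 255; 0 -0.036 0 0 0 0 255; 0 -0.03 0 0 0 0 255; 0 0 0 0 0 0 255; 0 0 0 0 0 0 255"}}

```text
time_s: 20.0
ee_pos: [0.5487, -0.2549, 0.1767]
eef_rot: [-3.139, -0.001, 1.568]
force: [0.2, -0.2, -0.1]
grip_width: 0.0191
grip_force: 19.9
```

```bash
python3 - <<'E'
from h import *
c,P=look('wrist','w9.png');o=ctrl.get_obs();print(o['ee_pos'],o['grip_width'],o['eef_rot'])
m=np.isfinite(P[...,2])&(abs(P[...,2]-.18)<.02)&(P[...,1]>-.23)
q=P[m];print(len(q),q.min(0),q.max(0))
E
```

```text
[ 0.549  -0.2537  0.1771] 0.018875458020308187 [-3.1395 -0.0013  1.5692]
4759 [ 0.5367 -0.23    0.175 ] [ 0.5632 -0.1872  0.1861]
```

View pics/w9.png

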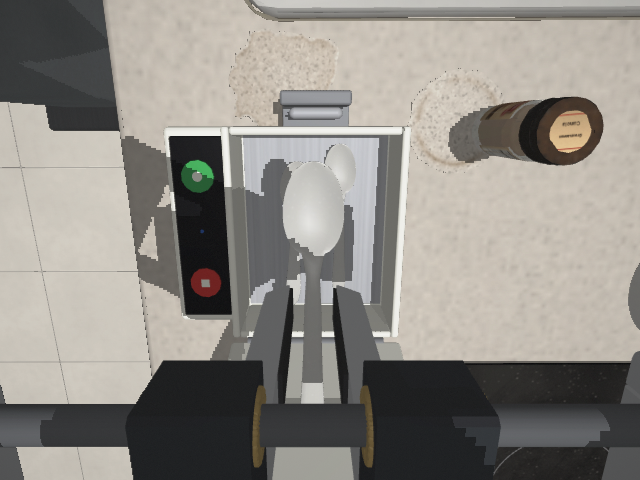

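Spoon C is above the chamber with B beneath it at (341,165). I'll release it at a height of 35 mm.

Call:
{"name": "carry_out", "arguments": {"motion": "0 -0.001 -0.03 0 0 0 255; 0 0 -0.03 0 0 0 255; 0 0 -0.03 0 0 0 255; 0 0 -0.03 0 0 0 255; 0 0 -0.02 0 0 0 255; 0 0 0 0 0 0 255; 0 0 0 0 0 0 255; 0 0 0 0 0 0 165; 0 0 0 0 0 0 165; 0 0 0 0 0 0 165; 0 0 0.01 0 0 0 165; 0 0 0.03 0 0 0 165; 0 0 0.04 0 0 0 165; 0 0 0.04 0 0 0 165; 0 0 0.04 0 0 0 165; 0 0 0.03 0 0 0 165; 0 0 0.03 0 0 0 165; 0 0 0 0 0 0 165; 0 0 0 0 0 0 165"}}

```text
time_s: 21.63
ee_pos: [0.5499, -0.2551, 0.2611]
eef_rot: [3.138, 0.002, 1.57]
force: [0.1, -0.2, -1.2]
grip_width: 0.0329
grip_force: 0.0
```

Call:
{"name": "carry_out", "arguments": {"motion": "0 -0.03 0.02 0 0 0 255; 0 -0.03 0.02 0 0 0 255; 0 -0.02 0.01 0 0 0 255; 0 0 0 0 0 0 255; 0 0 0 0 0 0 255"}}

```text
time_s: 22.05
ee_pos: [0.5492, -0.3355, 0.3074]
eef_rot: [-3.14, -0.001, 1.569]
force: [0.1, 1.1, -1.0]
grip_width: 0.0032
grip_force: 0.0
```

```bash
python3 - <<'E'
from h import *
c,P=look('wrist','w10.png')
E
```

```text
(no output)
```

View pics/w10.png

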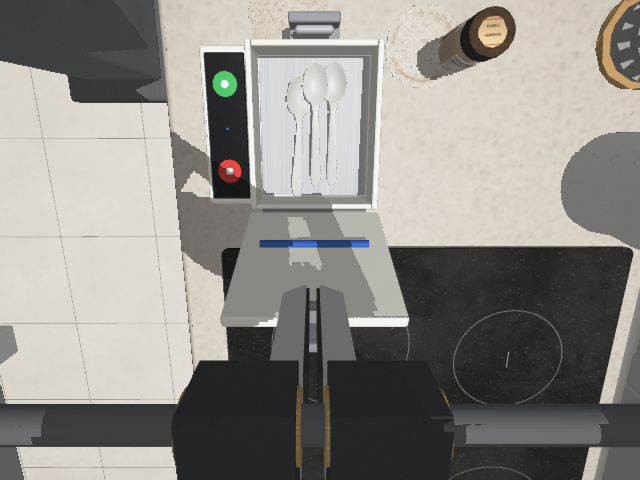

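All three spoons lie in the chamber at (298,135), (316,120) and (334,120). Next I'll go behind the lid, fingers closed.

Call:
{"name": "carry_out", "arguments": {"motion": "0 -0.035 0.005 0 0 0 255; 0 -0.035 0.005 0 0 0 255; 0 -0.035 0 0 0 0 255; 0 0 -0.03 0 0 0 255; 0 0 -0.03 0 0 0 255; 0 0 -0.03 0 0 0 255; 0 0 -0.02 0 0 0 255; 0 0 0 0 0 0 255; 0 0.02 0 0 0 0 255; 0 0.02 0 0 0 0 255; 0 0.02 0 0 0 0 255; 0 0.02 0 0 0 0 255; 0 0 0 0 0 0 255; 0 0 0 0 0 0 255"}}

```text
time_s: 23.27
ee_pos: [0.5502, -0.3589, 0.2099]
eef_rot: [3.14, 0.001, 1.572]
force: [0.5, -0.3, 0.2]
grip_width: 0.0008
grip_force: 0.0
```

Call:
{"name": "carry_out", "arguments": {"motion": "0 0.02 -0.003 0 0 0 255; 0 0.02 -0.003 0 0 0 255; 0 0.018 -0.006 0 0 0 255; 0 0.018 -0.006 0 0 0 255; 0 0.016 -0.01 0 0 0 255; 0 0.016 -0.011 0 0 0 255; 0 0.013 -0.014 0 0 0 255; 0 0.012 -0.014 0 0 0 255; 0 0.009 -0.017 0 0 0 255; 0 0.008 -0.017 0 0 0 255; 0 0.004 -0.012 0 0 0 255; 0 0 0 0 0 0 255; 0 0 0 0 0 0 255"}}

```text
time_s: 24.35
ee_pos: [0.5498, -0.2065, 0.0957]
eef_rot: [-3.141, -0.0, 1.57]
force: [-0.2, -0.9, 0.8]
grip_width: 0.0005
grip_force: 0.0
```

Check that the lid followed.

```bash
cat > lid.py <<'E'
from h import *
for n in ('top','side'):
    P=cloud(ctrl.camera(n))
    m=np.isfinite(P[...,2])&(abs(P[...,0]-.551)<.05)&(P[...,1]>-.33)&(P[...,1]<-.185)&(P[...,2]>.045)&(P[...,2]<.2)
    q=P[m]
    for lo in np.arange(-.33,-.18,.03):
        k=(q[:,1]>=lo)&(q[:,1]<lo+.03)
        if k.sum()>5: print(n,round(lo+.015,3),k.sum(),np.median(q[k,2]))
E
python3 lid.py
```

```text
top -0.315 104 0.0752660774820404
side -0.315 361 0.07514244790947844
side -0.285 353 0.07948919712183522
side -0.255 324 0.08386612806186411
side -0.225 524 0.09057462150365259
side -0.195 234 0.09222285714388989
```

Call:
{"name": "carry_out", "arguments": {"motion": "0 0.005 0.015 0 0 0 255; 0 0.02 0 0 0 0 255; 0 0.017 0 0 0 0 255; 0 0 -0.01 0 0 0 255; 0 0 -0.007 0 0 0 255; 0 0 -0.006 0 0 0 255; 0 0 -0.005 0 0 0 255; 0 0 -0.004 0 0 0 255; 0 0 -0.003 0 0 0 255; 0 0 -0.003 0 0 0 255; 0 0 0 0 0 0 255"}}

```text
time_s: 25.37
ee_pos: [0.5496, -0.1644, 0.0721]
eef_rot: [-3.141, 0.0, 1.57]
force: [-1.5, -0.6, 2.7]
grip_width: 0.0003
grip_force: 1.0
```

Call:
{"name": "carry_out", "arguments": {"motion": "0 0 -0.001 0 0 0 255; 0 0 -0.001 0 0 0 255; 0 0 0 0 0 0 255; 0 0 0 0 0 0 255"}}

```text
time_s: 25.7
ee_pos: [0.5499, -0.1644, 0.0715]
eef_rot: [3.141, 0.001, 1.57]
force: [-4.8, 0.5, 11.1]
grip_width: 0.0003
grip_force: 5.7
```

Call:
{"name": "carry_out", "arguments": {"motion": "0 0 -0.001 0 0 0 255; 0 0 0 0 0 0 255; 0 0 0 0 0 0 255; 0 0 0.01 0 0 0 255; 0 0 0.02 0 0 0 255; 0 0 0.03 0 0 0 255; 0 0 0.03 0 0 0 255; -0.03 -0.015 0 0 0 0 255; -0.03 -0.015 0 0 0 0 255; -0.032 -0.016 0 0 0 0 255; 0 0 0 0 0 0 255; 0 0 0 0 0 0 255"}}

```text
time_s: 26.7
ee_pos: [0.457, -0.2107, 0.16]
eef_rot: [3.141, 0.0, 1.568]
force: [0.5, -0.6, -0.4]
grip_width: 0.0003
grip_force: 0.0
```

```bash
python3 lid.py; python3 -c "
from h import *
print(ctrl.get_obs()['ee_pos'])"
```

```text
top -0.225 79 0.0728271379171741
top -0.195 262 0.07247037983607518
side -0.315 333 0.07198263383832226
side -0.285 311 0.07193542357960192
side -0.255 297 0.0719183319221437
side -0.225 282 0.07202568936763021
side -0.195 224 0.07141361259008583
[ 0.4582 -0.2099  0.1597]
```

The lid is flat at 72 mm, so it is shut. Descending on the green key.

Call:
{"name": "carry_out", "arguments": {"motion": "0 0 -0.035 0 0 0 255; 0 0 -0.035 0 0 0 255; 0 0 -0.03 0 0 0 255; 0 0 -0.015 0 0 0 255; 0 0 -0.006 0 0 0 255; 0 0 0 0 0 0 255; 0 0 0 0 0 0 255"}}

```text
time_s: 27.38
ee_pos: [0.4585, -0.2099, 0.0391]
eef_rot: [3.141, 0.0, 1.571]
force: [-0.3, -0.3, 0.4]
grip_width: 0.0003
grip_force: 0.0
```

Call:
{"name": "carry_out", "arguments": {"motion": "0 0 -0.002 0 0 0 255; 0 0 -0.002 0 0 0 255; 0 0 -0.001 0 0 0 255; 0 0 -0.001 0 0 0 255; 0 0 0 0 0 0 255"}}

```text
time_s: 27.8
ee_pos: [0.4581, -0.2101, 0.0333]
eef_rot: [3.14, 0.001, 1.57]
force: [-0.5, 0.9, 5.7]
grip_width: 0.0006
grip_force: 2.9
```

Call:
{"name": "carry_out", "arguments": {"motion": "0 0 -0.001 0 0 0 255; 0 0 -0.0005 0 0 0 255; 0 0 0 0 0 0 255; 0 0 0 0 0 0 255"}}

```text
time_s: 28.13
ee_pos: [0.4582, -0.2102, 0.033]
eef_rot: [3.14, 0.001, 1.57]
force: [-8.3, 4.2, 25.5]
grip_width: 0.0004
grip_force: 12.8
```

Call:
{"name": "carry_out", "arguments": {"motion": "0 0 0.0005 0 0 0 255; 0 0 0 0 0 0 255; 0 0 0 0 0 0 255; 0 0 0 0 0 0 255; 0 0 0 0 0 0 255; 0 0 0.01 0 0 0 255; 0 0 0.03 0 0 0 255; 0 0 0.04 0 0 0 255; 0 0 0.04 0 0 0 255; 0 0 0.03 0 0 0 255; -0.01 0.03 0 0 0 0 255; 0 0 0 0 0 0 255; 0 0 0 0 0 0 255"}}

```text
time_s: 29.22
ee_pos: [0.4475, -0.1793, 0.1822]
eef_rot: [3.141, 0.001, 1.571]
force: [0.2, -1.1, -0.4]
grip_width: 0.0005
grip_force: 0.0
```

```bash
python3 lid.py; python3 - <<'E'
from h import *
o=ctrl.get_obs();print(o['ee_pos'],o['force'])
print(ctrl.hand_in())
E
```

```text
top -0.195 25 0.07017281093360239
side -0.315 327 0.07170662850436682
side -0.285 309 0.07216616393268427
side -0.255 296 0.0720049162412586
side -0.225 285 0.07209931756680432
side -0.195 216 0.07164511155872233
[ 0.4476 -0.1801  0.1814] [ 0.5066 -0.4062  0.0347]
the job is handed in; nothing more can be done
None
```

I put all three teaspoons present in the steriliser, pressed the lid shut (it measured flat at 72 mm), held the green key at up to about 25 N for over half a second, released it and handed the job in; the hand-in returned no verdict.

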